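# Hang the hook-on parts cup in the notch of the wash bin's rim

### The arm

A 7-joint arm with a two-finger parallel gripper is mounted at the origin on a cart in front of the work surface, level with it; the furniture and walls round the work are solid. World frame = base frame: x ahead of the robot, y to its left, z up, the work surface at z = 0. Lengths are in m, angles in rad, forces in N, time in s.
With the tool pointing down it reaches from about 0.425 to 0.925 m from the base axis. Payload 6.8 kg.
Tool frame: the origin (TCP) lies midway between the tips of the shut fingers; the grasp point (between the pads) lies 19 mm behind it; z points along the fingers, y is the line along which they close (so a half turn about z gives the same grasp; the last joint's range is limited). The gripper opens to 85 mm and grips with 20 to 120 N. Pads are 22 mm wide; open, the fingers measure 114 mm over their backs; the gripper's body (76 mm by 85 mm) begins 54 mm behind the grasp point. The pads swing forward as they close: fully open they stand 13 mm farther back than shut.
Start: joints at [-1.309, 0.477, 0.022, 1.555, -0.011, 1.109, -0.083], TCP at [0.244, 0.629, 0.231] pointing down, gripper open.
Joint ranges: [-2.96, 2.96], [-0.34, 2.1], [-1.41, 1.46], [0.24, 2.44], [-1.37, 4.51], [0.17, 1.92], [-2.96, 2.96]. Speed limits (rad/s): [2.39, 2.39, 3.14, 3.14, 3.14, 3.14, 3.14].

### API

Orientations are given as a unit quaternion [w, x, y, z].
In Python, from station import * gives the robot as it stands. The module is installed in compiled form; this text tells all that it offers.
- The arm moves only by the shell command python3 -m jog 'ROWS' [OPENING] [FORCE]. ROWS is JSON, a list of rows, each an object of numbers: "x", "y", "z": the shift along the tool's x, y, z in m; "ax", "ay", "az": the turn, a rotation vector about the tool's x, y, z in rad. In form: [{"x": .., "y": .., "z": .., "ax": .., "ay": .., "az": ..}, ...]. A call has 1 to 12 rows; each row is the pose to reach, as a shift and turn from the pose commanded when the call began, along the tool's axes at that moment; what a row does not reach only later rows make up. A row lasts 1/10 s, in which the tool goes at most 50 mm and 8.59 degrees, less where a joint would pass 70% of its speed; a pose out of reach is approached as far as the arm can. A call with a gripper value outside its range is refused whole. OPENING is the opening, from 0 (shut) to 1 (fully open), set as the call begins (- or left out, the last holds). The fingers move at their own pace and stop on an object; FORCE is the grip in N (left out, the last holds). Time passes only in rows, so rows that repeat a pose let the fingers close. It gives the time, the measured TCP pose, the force, the opening and the grip force at its end, in the units of the state.
- get_obs(): the state, without advancing time (a new reading comes with each control period).
- read_camera(name): name is "scene" or "top" or "wrist"; returns the picture (480x640x3 uint8, red, green, blue); there is no depth.
- camera_params(name): a dict with "K" (3x3 intrinsics, pixels), "origin" and "attitude" of the camera in the world. Camera axes: x right, y up, looking along -z (the intrinsics and any distortion apply to the point x, -y, -z); pixel columns grow to the right and rows downward; lengths in m; the calibration is good to about 2 mm. A picture is of the moment at which its call begins: read the wrist's pose just before it. camera_params takes no time and is no camera call; for the wrist camera it gives the pose at the moment of the call.
- hand_in(): hands the job in; it is judged then, once.
The state is a dict: "t": time; "q": joint angles; "joint_vel": joint speeds; "joint_torque": joint torques, N m; "eef_pos": TCP position; "tool_rot": TCP orientation; "contact_force": force on the tool from outside, world axes, zero at the start; "torque": the same for the moment, N m; "gripper_width": opening from 0.0 (shut) to 1.0 (fully open); "grasp_force": force on a finger pad.
Only numpy, scipy, OpenCV 4.12 (cv2) and the standard library are available. Lean on these libraries where they do the work, as an engineer would, in place of code of your own. Each camera call takes 0.05 s, during which the arm holds its last target. There are 200 camera calls.

### The job

Take the steel hook-on parts cup (it has a red grip tab) and hang its hook over the yellow front rim of the blue wash bin, cup on the outside, towards you, so that its strap sits fully down in the notch of the rim; slide it along the rim to find the notch, and let go. Be gentle: never ram or force the cup against the bin, do not lean on the bin with the hand, and leave the other things on the table where they are.

Things in the scene. Friction and masses are not known exactly. Their poses are not given: they have to be found in the camera images.
- wash_bin: Open blue bin, fixed, 70 (x) x 280 (y) x 100 (z) mm, a wire handle on each short side. Origin on the table under the middle of its front wall (the long wall nearest the robot); x points into the bin, y along the front wall to the left, z up. Front wall 6 mm thick (x -3 to 3 mm), y -140 to 140 mm. Its top edge is the yellow rim.
- bin_rim (a point): Middle of the front wall's top edge (rim), z = 100 mm; axes as the bin's. The rim is level but for one rectangular notch, 74 mm long, 8 mm deep (floor at z = 92 mm). The notch's middle lies anywhere between y -30 and +30 mm, differs each time and is NOT measured: look for it, or feel for it by sliding the hook along the rim until it drops in.
- cup_tab (a point): Centre of the parts cup's red grip tab, 10 (x) x 30 (y) x 45 (z) mm, upright on the strap; can be taken from above across either width. Axes as the cup's: x from the cup towards its hook, y along the strap, z up. At the start the cup stands upright on the table, this point 102.5 mm above its underside.
- cup_strap (a point): Middle of the underside of the strap (roof of the hook), 26.5 mm straight below the tab's centre, 76 mm above the cup's underside. Strap 70 mm long (y), 4 mm thick. Hook slot below it, open downwards: 12 mm wide, x -6 to 6 mm. Lip at x 6 to 9 mm, 31 mm deep, its foot flared to x = 15 mm. So 3 mm play to each side of the wall, and 2 mm to each end in the notch.
- hook_cup: The whole hook-on parts cup: steel, red tab, 0.26 to 0.42 kg. Origin mid-slot in x and y, at the height of the cup's underside; axes as the tab's. Its back plate, x -9 to -6 mm, runs from the strap down to the underside. It slides freely along the rim by its own weight and drops into the notch when over it. Hung, it may lean up to 0.09 rad.
- cup_front (a point): Middle of the open tray part of the parts cup, 36 (x) x 70 (y) x 35 mm high, on the -x side of the back plate: 26 mm to -x of the slot's middle, 18 mm above the underside.
- screwdriver_black_c (a point): Screwdriver with a black handle, 29 x 166 x 29 mm, lying on the table: a bystander to leave alone. The point lies 10 mm above its underside, at its middle.
- screwdriver_orange_c (a point): Screwdriver with an orange handle, 30 x 211 x 29 mm, lying on the table: a bystander to leave alone. The point lies 10 mm above its underside, at its middle.
- spark_plug_c (a point): Spark plug, 21 x 58 x 24 mm, lying on the table: a bystander to leave alone. The point lies 10 mm above its underside, at its middle.
- zinc_channel_c (a point): Short grey U-channel, 22 x 123 x 14 mm, lying on the table: a bystander to leave alone. The point lies 10 mm above its underside, at its middle.
- magnet_puck_c (a point): Grey round puck with a neck, 49 x 49 x 52 mm, standing on the table: a bystander to leave alone. The point lies 10 mm above its underside, at its middle.
- red_pliers_c (a point): Small pliers with red handles, 40 x 145 x 12 mm, lying near the front edge: a bystander to leave alone. The point lies 10 mm above its underside, at its middle.

How it is judged:
By the outcome, as a careful person would: the job done as asked, in the order asked, and still so for the second after the job is handed in, with the robot touching nothing.
It also fails if it takes over 48 s, if anything falls off the work surface, if the arm or the gripper's body presses on something with over 40 N, if the wrist force passes 120 N, or if a joint passes its speed limit or range.

## Working session

There is one attempt and no reset: what is moved stays moved. The work goes in short steps, Python scripts to look and compute and a shell command to move; the robot and the scene stay as the last step left them, time stands still between calls to the robot, and variables do not carry over. Pictures are saved under pics/ and viewed, at most 10 in all, crops included, and the job is handed in when it is done.

```bash
mkdir -p pics; python3 - <<'E'
from station import *
import cv2,numpy as np
o=get_obs();print({k:np.round(v,3).tolist() for k,v in o.items()})
for n in ["scene","top","wrist"]:
    p=camera_params(n);im=read_camera(n)
    cv2.imwrite(f"pics/{n}0.png",im[:,:,::-1]);print(n,{k:np.round(v,4).tolist() if not isinstance(v,str) else v for k,v in p.items()})
E
```

```text
{'t': 0.0, 'q': [-1.309, 0.478, 0.022, 1.556, -0.011, 1.109, -0.083], 'joint_vel': [0.001, 0.001, 0.001, -0.0, 0.002, -0.0, -0.0], 'joint_torque': [0.0, -59.645, 1.608, -28.121, 0.012, 0.01, 0.0], 'eef_pos': [0.244, 0.629, 0.23], 'tool_rot': [-0.0, 0.184, 0.983, -0.001], 'contact_force': [0.695, -0.254, 0.236], 'torque': [0.033, -0.015, 0.01], 'grasp_force': 0.0, 'gripper_width': 1.0}
scene {'K': [[454.804, 0.0, 321.7319], [0.0, 454.804, 234.6142], [0.0, 0.0, 1.0]], 'origin': [-0.353, 0.8949, 0.579], 'attitude': [-0.3477, -0.2344, 0.5022, 0.7563]}
top {'K': [[577.0028, 0.0, 303.5779], [0.0, 577.0028, 242.1773], [0.0, 0.0, 1.0]], 'origin': [0.3808, 0.1657, 1.3733], 'attitude': [-0.7023, -0.0298, 0.0337, 0.7104]}
wrist {'K': [[358.4873, 0.0, 317.9576], [0.0, 358.4873, 232.0333], [0.0, 0.0, 1.0]], 'origin': [0.1783, 0.6547, 0.3731], 'attitude': [0.8167, -0.1163, -0.0792, 0.5596]}
```

View pics/scene0.png

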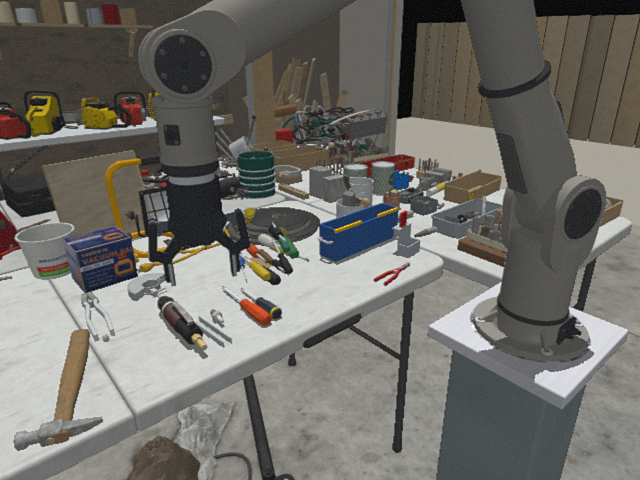

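View pics/top0.png

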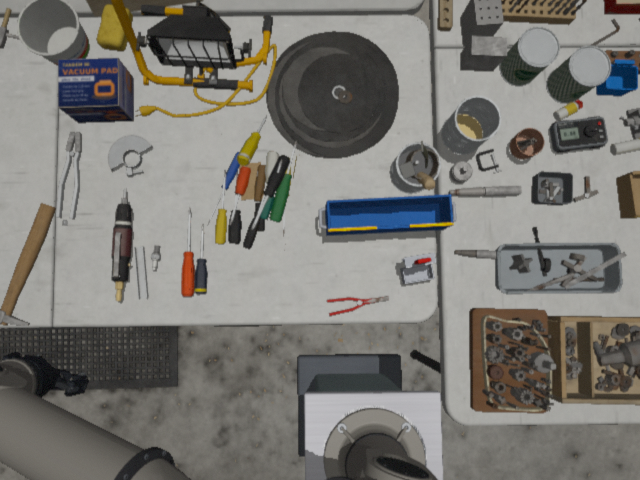

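The scene view shows the bin around (360,232) with the red tab at (403,218). In the top view the rim runs about (325,233) to (452,225), the tab is near (423,261), and the pliers are at (358,303). Next I'll zoom in and measure.

```bash
cat > h.py <<'E'
import numpy as np,cv2
from scipy.spatial.transform import Rotation as R
from station import *
def cam(n):
    p=camera_params(n);w,x,y,z=p["attitude"];return np.array(p["K"]),np.array(p["origin"]),R.from_quat([x,y,z,w]).as_matrix(),
def ray(c,uv):
    K,o,A=c;d=np.linalg.inv(K)@[uv[0],uv[1],1];return o,A@(d*[1,-1,-1])
def onz(c,uv,z):
    o,d=ray(c,uv);return o+d*(z-o[2])/d[2]
def tri(c1,u1,c2,u2):
    o1,d1=ray(c1,u1);o2,d2=ray(c2,u2);s=np.linalg.lstsq(np.c_[d1,-d2],o2-o1,rcond=None)[0]
    a,b=o1+s[0]*d1,o2+s[1]*d2;return (a+b)/2,np.linalg.norm(a-b)
def proj(c,P):
    K,o,A=c;p=A.T@(np.array(P)-o)*[1,-1,-1];p=K@p;return p[:2]/p[2]
def mask(im,kind):
    h=cv2.cvtColor(im,cv2.COLOR_RGB2HSV);H,S,V=h[...,0],h[...,1],h[...,2]
    if kind=="red":return (((H<6)|(H>172))&(S>160)&(V>90)).astype(np.uint8)
    if kind=="yel":return ((H>18)&(H<33)&(S>140)&(V>110)).astype(np.uint8)
E
python3 - <<'E'
from h import *
T=cv2.imread("pics/top0.png");S=cv2.imread("pics/scene0.png")
a=cv2.resize(T[185:325,310:470],None,fx=4.9,fy=4.2,interpolation=2)[:, :784]
b=cv2.resize(S[190:290,310:430],(800,600))
cv2.imwrite("pics/c.png",np.vstack([cv2.resize(T[190:315,310:460],(480,400)),]))
cv2.imwrite("pics/c.png",np.hstack([cv2.resize(T[190:310,310:460],(400,320),interpolation=2),cv2.resize(S[195:275,310:430],(400,320),interpolation=2)]))
for n,im,r in(("top",T,(190,290,310,470)),("scene",S,(190,270,310,430))):
    for k in("red","yel"):
        m=mask(im[:,:,::-1].copy(),k);z=np.zeros_like(m);z[r[0]:r[1],r[2]:r[3]]=m[r[0]:r[1],r[2]:r[3]]
        N,_,st,ce=cv2.connectedComponentsWithStats(z)
        for i in range(1,N):
            if st[i,4]>4:print(n,k,st[i].tolist(),ce[i].round(1).tolist())
E
```

```text
top red [418, 258, 13, 6, 48] [423.6, 260.4]
top yel [410, 222, 43, 6, 123] [432.6, 224.5]
top yel [328, 227, 49, 5, 119] [352.4, 228.8]
scene red [400, 211, 7, 16, 61] [402.5, 218.5]
scene red [399, 268, 5, 2, 5] [401.0, 268.6]
scene yel [377, 208, 21, 9, 61] [387.1, 211.8]
scene yel [335, 221, 27, 12, 90] [347.5, 226.2]
```

View pics/c.png

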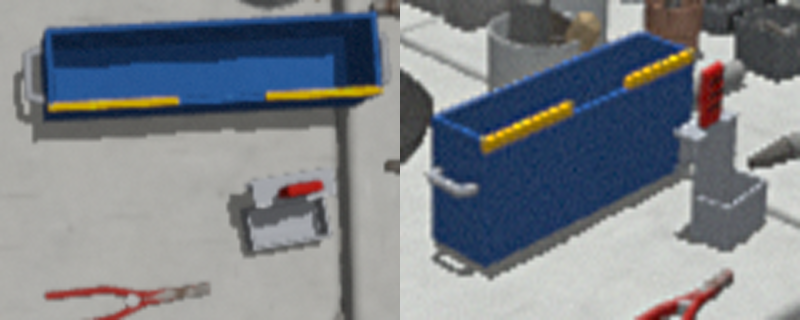

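The crop shows a gap in the yellow strips: top view columns about 377–410, with rim ends at 328 and 453. That gap is the notch. The cup's hook faces the bin and it is nearly aligned with it.

```bash
python3 - <<'E'
from h import *
T=cv2.imread("pics/top0.png")[:,:,::-1].copy();ct,cs=cam("top"),cam("scene")
m=mask(T,"yel");z=np.zeros_like(m);z[215:240,320:460]=m[215:240,320:460]
v,u=np.nonzero(z);P=np.array([onz(ct,(a,b),.1) for a,b in zip(u,v)])
l=cv2.fitLine(P[:,:2].astype(np.float32),cv2.DIST_HUBER,0,.01,.01).ravel();d=l[:2]*np.sign(l[1]);n=np.array([d[1],-d[0]])
yaw=np.arctan2(-d[0],d[1]);print("bin yaw",yaw)
s=np.sort(P[:,:2]@d);g=np.argmax(np.diff(s));mid=(s[0]+s[-1])/2
o=l[2:]+d*(mid-l[2:]@d);print("rim ends",s[0],s[-1],"len",s[-1]-s[0],"notch",s[g]-mid,s[g+1]-mid,"rim mid",o)
print("notch xy",o+d*((s[g]+s[g+1])/2-mid))
m=mask(T,"red");z=np.zeros_like(m);z[250:270,410:440]=m[250:270,410:440]
v,u=np.nonzero(z);r=cv2.minAreaRect(np.array([onz(ct,(a,b),.12)[:2]*1000 for a,b in zip(u,v)],np.float32));print("tab rect",r)
print("tab tri",tri(ct,(423.6,260.4),cs,(402.5,218.5)))
c=np.cov(np.array([onz(ct,(a,b),.12)[:2] for a,b in zip(u,v)]).T);w,V=np.linalg.eigh(c);e=V[:,1]*np.sign(V[1,1]);print("tab yaw",np.arctan2(-e[0],e[1]),w**.5)
E
```

```text
bin yaw 0.04301794
rim ends -0.19565546540558837 0.08097771737767935 len 0.2766331827832677 notch -0.044266923852087116 0.03125358335692008 rim mid [ 0.52767077 -0.03467865]
notch xy [ 0.52795059 -0.0411793 ]
tab rect ((450.99285888671875, -103.31131744384766), (8.091264724731445, 27.510873794555664), 10.610321998596191)
tab tri (array([ 0.45320823, -0.10543859,  0.10176206]), np.float64(0.003609816277753674))
tab yaw 0.21070395629952712 [0.00234927 0.00812561]
```

```bash
cat >> h.py <<'E'
def go(x,y,z,yaw):
    "rows from present pose to TCP x,y,z, tool down, tool y at yaw from world x"
    o=get_obs();w,a,b,c=o["tool_rot"];R0=R.from_quat([a,b,c,w]).as_matrix()
    c,s=np.cos(yaw),np.sin(yaw);R1=np.array([[-s,c,0],[c,s,0],[0,0,-1]]).T
    R1=np.c_[[-s,c,0],[c,s,0],[0,0,-1]]
    print("shift",(R0.T@(np.array([x,y,z])-o["eef_pos"])).round(4),"turn",R.from_matrix(R0.T@R1).as_rotvec().round(4),"F",np.round(o["contact_force"],1),"t",round(o["t"],2))
E
python3 -c "
from h import *
go(.452,-.104,.23,.2)"
```

```text
shift [-0.459  -0.6082  0.0014] turn [-1.200e-03  8.000e-04  1.001e+00] F [-0.3 -0.1  0.7] t 0.15
```

```bash
python3 -m jog '[{"x":-0.03,"y":-0.04,"z":0,"az":0.1},{"x":-0.06,"y":-0.08,"z":0,"az":0.2},{"x":-0.09,"y":-0.12,"z":0,"az":0.3},{"x":-0.12,"y":-0.16,"z":0,"az":0.4},{"x":-0.15,"y":-0.2,"z":0,"az":0.5},{"x":-0.18,"y":-0.24,"z":0,"az":0.6},{"x":-0.21,"y":-0.28,"z":0,"az":0.65},{"x":-0.24,"y":-0.32,"z":0,"az":0.7},{"x":-0.27,"y":-0.36,"z":0,"az":0.8},{"x":-0.3,"y":-0.4,"z":0,"az":0.85},{"x":-0.33,"y":-0.44,"z":0,"az":0.9},{"x":-0.36,"y":-0.48,"z":0,"az":1.0}]' ; python3 -c "
from h import *
go(.452,-.104,.23,.2)"
```

```text
shift [-0.459  -0.6082  0.0014] turn [-1.200e-03  8.000e-04  1.001e+00] F [-0.3 -0.1  0.7] t 0.15validation failed for argument at $[0]...
```

```bash
python3 -m jog '[{"x":-0.03,"y":-0.04,"z":0.0,"ax":0.0,"ay":0.0,"az":0.1},{"x":-0.06,"y":-0.08,"z":0.0,"ax":0.0,"ay":0.0,"az":0.2},{"x":-0.09,"y":-0.12,"z":0.0,"ax":0.0,"ay":0.0,"az":0.3},{"x":-0.12,"y":-0.16,"z":0.0,"ax":0.0,"ay":0.0,"az":0.4},{"x":-0.15,"y":-0.2,"z":0.0,"ax":0.0,"ay":0.0,"az":0.5},{"x":-0.18,"y":-0.24,"z":0.0,"ax":0.0,"ay":0.0,"az":0.6},{"x":-0.21,"y":-0.28,"z":0.0,"ax":0.0,"ay":0.0,"az":0.7},{"x":-0.24,"y":-0.32,"z":0.0,"ax":0.0,"ay":0.0,"az":0.8},{"x":-0.27,"y":-0.36,"z":0.0,"ax":0.0,"ay":0.0,"az":0.9},{"x":-0.3,"y":-0.4,"z":0.0,"ax":0.0,"ay":0.0,"az":1.0},{"x":-0.33,"y":-0.44,"z":0.0,"ax":0.0,"ay":0.0,"az":1.0},{"x":-0.36,"y":-0.48,"z":0.0,"ax":0.0,"ay":0.0,"az":1.0}]' ; python3 -c "
from h import *
go(.452,-.104,.23,.2)"
```

```text
t: 1.35
eef_pos: [0.4061, 0.0497, 0.2315]
tool_rot: [-0.0, 0.633, 0.775, 0.0]
contact_force: [1.4, -0.4, -0.1]
gripper_width: 0.996
grasp_force: 0.0
shift [-0.1598  0.0143  0.0014] turn [ 0.0006 -0.0007  0.0011] F [ 1.4 -0.4 -0.1] t 1.35
```

```bash
python3 -m jog '[{"x":-0.04,"y":0.004,"z":0.0,"ax":0.0,"ay":0.0,"az":0.0},{"x":-0.08,"y":0.008,"z":0.0,"ax":0.0,"ay":0.0,"az":0.0},{"x":-0.12,"y":0.012,"z":0.0,"ax":0.0,"ay":0.0,"az":0.0},{"x":-0.16,"y":0.014,"z":0.0,"ax":0.0,"ay":0.0,"az":0.0},{"x":-0.16,"y":0.014,"z":0.0,"ax":0.0,"ay":0.0,"az":0.0},{"x":-0.16,"y":0.014,"z":0.0,"ax":0.0,"ay":0.0,"az":0.0}]'; python3 - <<'E'
from h import *
c=cam("wrist");im=read_camera("wrist");cv2.imwrite("pics/w1.png",im[:,:,::-1])
print(c[1],c[2].round(3),proj(c,[.452,-.104,.1025]))
E
```

```text
t: 1.95
eef_pos: [0.4515, -0.103, 0.2311]
tool_rot: [-0.0, 0.634, 0.774, -0.0]
contact_force: [-0.1, -0.1, -0.6]
gripper_width: 1.003
grasp_force: 0.0
[ 0.43804506 -0.03354632  0.37372615] [[ 0.98  -0.19  -0.055]
 [ 0.198  0.942  0.273]
 [-0.    -0.278  0.961]] [317.75192257 223.85275942]
```

View pics/w1.png

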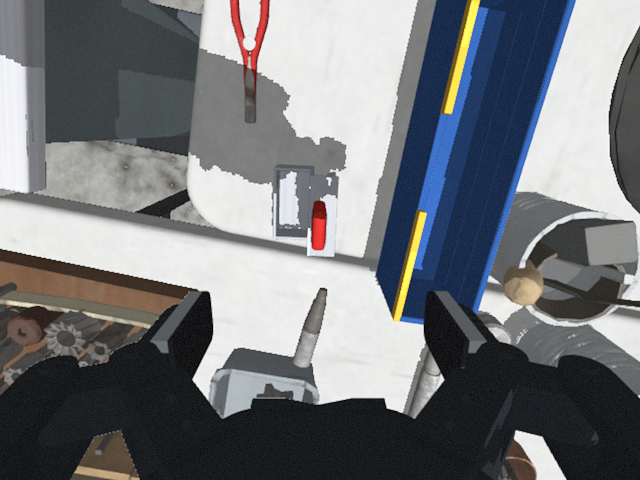

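The wrist view shows the tab at (319,226), upright in the image, so the yaw is about right. The rim strips run (475,0)–(447,113) and (423,211)–(400,320), with the notch gap between them. I'll refine the numbers with this close view.

```bash
python3 - <<'E'
from h import *
c=cam("wrist");im=cv2.imread("pics/w1.png")[:,:,::-1].copy()
m=mask(im,"red");m[:,:280]=0;m[:180]=0;m[265:]=0
v,u=np.nonzero(m);print("red",u.min(),u.max(),v.min(),v.max(),len(u))
rows=np.unique(v);L=np.array([(r,u[v==r].min(),u[v==r].max()) for r in rows]);print(L[::5].tolist())
end=onz(c,(u[v>v.max()-3].mean(),v.max()+.5),.125);print("-y end top",end)
print("mid at z .125 rows 235-246",[onz(c,(u[v==r].mean(),r),.125).round(4).tolist() for r in (v.max()-12,v.max()-4)])
print("+y foot z.08",onz(c,(u[v<v.min()+4].mean(),v.min()-.5),.08), "+y end tool")
y=mask(im,"yel");y[:,:380]=0;y[:,500:]=0;y[330:]=0
v,u=np.nonzero(y);P=np.array([onz(c,(a,b),.1)[:2] for a,b in zip(u,v)],np.float32)
l=cv2.fitLine(P,cv2.DIST_HUBER,0,.01,.01).ravel();d=l[:2]*np.sign(l[1]);n=np.array([d[1],-d[0]]);print("yaw",np.arctan2(-d[0],d[1]))
off=(P-l[2:])@n;print("width",np.percentile(off,[2,98]))
s=np.sort(P@d);g=np.argmax(np.diff(s));print("gap",s[g],s[g+1],s[g+1]-s[g],"end -y",s[0])
sm=(s[g]+s[g+1])/2;print("notch mid",l[2:]+d*(sm-l[2:]@d))
E
```

```text
red 312 325 201 249 597
[[201, 316, 320], [206, 314, 323], [211, 314, 324], [216, 313, 325], [221, 312, 325], [226, 312, 325], [231, 312, 324], [236, 312, 324], [241, 312, 324], [246, 312, 323]]
-y end top [ 0.45467804 -0.11598109  0.125     ]
mid at z .125 rows 235-246 [[0.4529, -0.1066, 0.125], [0.4538, -0.1126, 0.125]]
+y foot z.08 [ 0.4496478  -0.08882469  0.08      ] +y end tool
yaw 0.043152884
width [-0.00390897  0.00335345]
gap -0.09935111 -0.026352301 0.07299881 end -y -0.1965439
notch mid [ 0.52824575 -0.04010078]
```

```bash
python3 -m jog '[{"x":0.0,"y":0.001,"z":0.03,"ax":0.0,"ay":0.0,"az":0.01},{"x":0.0,"y":0.001,"z":0.06,"ax":0.0,"ay":0.0,"az":0.01},{"x":0.0,"y":0.001,"z":0.09,"ax":0.0,"ay":0.0,"az":0.01},{"x":0.0,"y":0.001,"z":0.11,"ax":0.0,"ay":0.0,"az":0.01},{"x":0.0,"y":0.001,"z":0.125,"ax":0.0,"ay":0.0,"az":0.01},{"x":0.0,"y":0.001,"z":0.135,"ax":0.0,"ay":0.0,"az":0.01},{"x":0.0,"y":0.001,"z":0.14,"ax":0.0,"ay":0.0,"az":0.01},{"x":0.0,"y":0.001,"z":0.14,"ax":0.0,"ay":0.0,"az":0.01}]' 0.55 && python3 -m jog '[{"x":0.0,"y":0.0,"z":0.0,"ax":0.0,"ay":0.0,"az":0.0},{"x":0.0,"y":0.0,"z":0.0,"ax":0.0,"ay":0.0,"az":0.0},{"x":0.0,"y":0.0,"z":0.0,"ax":0.0,"ay":0.0,"az":0.0},{"x":0.0,"y":0.0,"z":0.0,"ax":0.0,"ay":0.0,"az":0.0},{"x":0.0,"y":0.0,"z":0.0,"ax":0.0,"ay":0.0,"az":0.0},{"x":0.0,"y":0.0,"z":0.0,"ax":0.0,"ay":0.0,"az":0.0},{"x":0.0,"y":0.0,"z":0.0,"ax":0.0,"ay":0.0,"az":0.0},{"x":0.0,"y":0.0,"z":0.0,"ax":0.0,"ay":0.0,"az":0.0}]' 0.0 60
```

```text
t: 2.8
eef_pos: [0.4526, -0.1014, 0.0911]
tool_rot: [-0.0, 0.636, 0.772, -0.0]
contact_force: [0.1, 0.6, 0.7]
gripper_width: 0.547
grasp_force: 0.0
t: 3.6
eef_pos: [0.4528, -0.1021, 0.092]
tool_rot: [-0.0, 0.637, 0.771, 0.0]
contact_force: [-2.4, 0.6, 7.8]
gripper_width: 0.104
grasp_force: 58.2
```

```bash
python3 -m jog '[{"x":0.0,"y":0.0,"z":-0.01,"ax":0.0,"ay":0.0,"az":0.0},{"x":0.0,"y":0.0,"z":-0.03,"ax":0.0,"ay":0.0,"az":0.0},{"x":0.0,"y":0.0,"z":-0.05,"ax":0.0,"ay":0.0,"az":0.0},{"x":0.0,"y":0.0,"z":-0.07,"ax":0.0,"ay":0.0,"az":0.05},{"x":0.0,"y":0.0,"z":-0.085,"ax":0.0,"ay":0.0,"az":0.1},{"x":0.0,"y":0.0,"z":-0.09,"ax":0.0,"ay":0.0,"az":0.15},{"x":0.0,"y":0.0,"z":-0.09,"ax":0.0,"ay":0.0,"az":0.15},{"x":0.0,"y":0.0,"z":-0.09,"ax":0.0,"ay":0.0,"az":0.15}]'; python3 - <<'E'
from h import *
go(.5288,-.0551,.18,.043)
a=read_camera("wrist");b=read_camera("scene")
cv2.imwrite("pics/w2.png",np.hstack([cv2.resize(a,(400,300)),cv2.resize(b[150:300,290:490],(400,300))])[:,:,::-1])
E
```

```text
t: 4.4
eef_pos: [0.4524, -0.1019, 0.1813]
tool_rot: [-0.0, 0.692, 0.722, 0.0]
contact_force: [0.3, 0.0, -4.1]
gripper_width: 0.107
grasp_force: 58.6
shift [0.0435 0.0783 0.0013] turn [-0.0001 -0.0003 -0.0005] F [ 0.3  0.  -4.1] t 4.4
```

View pics/w2.png

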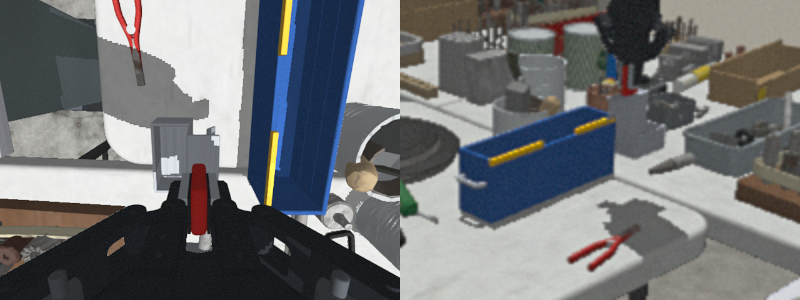

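```bash
python3 -m jog '[{"x":0.01,"y":0.02,"z":0.0,"ax":0.0,"ay":0.0,"az":0.0},{"x":0.022,"y":0.04,"z":0.0,"ax":0.0,"ay":0.0,"az":0.0},{"x":0.034,"y":0.06,"z":0.0,"ax":0.0,"ay":0.0,"az":0.0},{"x":0.041,"y":0.074,"z":0.0,"ax":0.0,"ay":0.0,"az":0.0},{"x":0.0435,"y":0.078,"z":0.0,"ax":0.0,"ay":0.0,"az":0.0},{"x":0.0435,"y":0.078,"z":0.01,"ax":0.0,"ay":0.0,"az":0.0},{"x":0.0435,"y":0.078,"z":0.02,"ax":0.0,"ay":0.0,"az":0.0},{"x":0.0435,"y":0.078,"z":0.028,"ax":0.0,"ay":0.0,"az":0.0},{"x":0.0435,"y":0.078,"z":0.028,"ax":0.0,"ay":0.0,"az":0.0}]'; python3 - <<'E'
from h import *
go(.5288,-.0551,.18,.043)
a=read_camera("wrist");b=read_camera("scene");c=read_camera("top")
cv2.imwrite("pics/w3a.png",a[:,:,::-1])
cv2.imwrite("pics/w3.png",np.hstack([cv2.resize(a[:,200:520],(400,600)),np.vstack([cv2.resize(b[170:260,310:430],(400,300)),cv2.resize(c[180:270,320:440],(400,300))])])[:,:,::-1])
E
```

```text
t: 5.4
eef_pos: [0.5271, -0.0559, 0.1517]
tool_rot: [-0.001, 0.693, 0.721, -0.001]
contact_force: [-0.2, -1.1, -3.8]
gripper_width: 0.109
grasp_force: 58.5
shift [ 0.0007  0.0016 -0.0283] turn [-0.0034  0.0001 -0.0031] F [-0.2 -1.1 -3.8] t 5.4
```

View pics/w3.png

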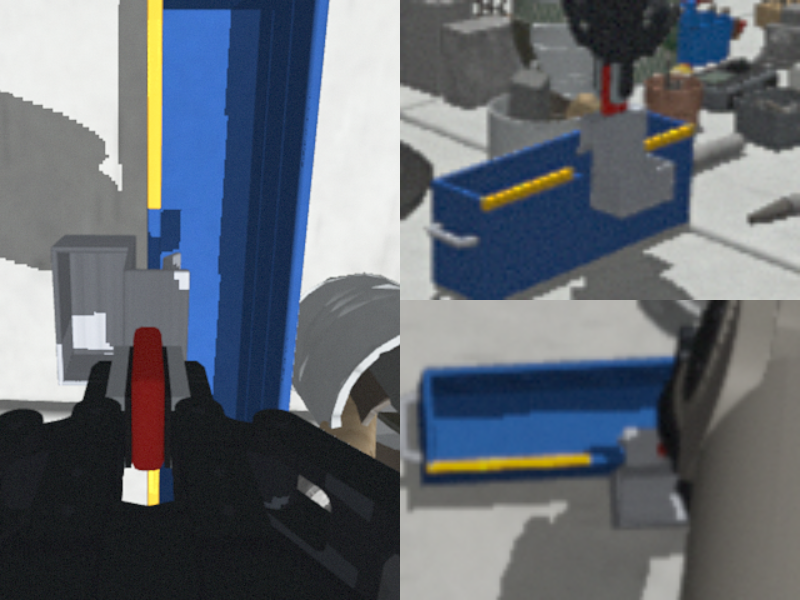

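The wrist view shows the strap over the rim: its +y end is at full-image columns about 299–350, row 216, with the rim notch end at about (324,167). It sits roughly over the wall with the tray outside. I'll check the lateral offset.

```bash
python3 - <<'E'
from h import *
c=cam("wrist");o=get_obs();print(np.round(o["eef_pos"],4),np.round(o["contact_force"],1))
im=cv2.imread("pics/w3a.png")[:,:,::-1].copy()
m=mask(im,"yel");m[:,:280]=0;m[:,380:]=0;m[300:]=0
v,u=np.nonzero(m);P=np.array([onz(c,(a,b),.1)[:2] for a,b in zip(u,v)],np.float32)
l=cv2.fitLine(P,cv2.DIST_HUBER,0,.01,.01).ravel();d=l[:2]*np.sign(l[1]);n=np.array([d[1],-d[0]]);print("yaw",np.arctan2(-d[0],d[1]),"width",np.percentile((P-l[2:])@n,[2,98]))
end=l[2:]+d*((P@d).min()-l[2:]@d);print("notch +y end",end,"notch mid",end-d*.037)
w,a,b,e=o["tool_rot"];T=R.from_quat([a,b,e,w]).as_matrix();print("tool y dir",T[:,1].round(4),"z",T[:,2].round(4))
zs=o["eef_pos"][2]-.012
A,B=onz(c,(299,216),zs),onz(c,(350,216),zs);print("strap width",np.linalg.norm(A-B),"strap mid end",(A+B)/2)
for nme,Q in(("strap",((A+B)/2)[:2]),("tcp",o["eef_pos"][:2])):print(nme,"offset from wall centre",(Q-l[2:])@n,"along from notch mid",(Q-(end-d*.037))@d)
E
```

```text
[ 0.5288 -0.0557  0.1534] [ 0.6 -0.5 -2.8]
yaw 0.040740326 width [-0.00261931  0.00273804]
notch +y end [ 0.5298372  -0.00444945] notch mid [ 0.5313442  -0.04141875]
tool y dir [9.992e-01 4.040e-02 1.000e-04] z [ 1.e-04  0.e+00 -1.e+00]
strap width 0.022607539212003945 strap mid end [ 0.53081318 -0.0222008   0.1414058 ]
strap offset from wall centre 0.0002522062358942074 along from notch mid 0.019223625786075657
tcp offset from wall centre -0.0030953689228656414 along from notch mid -0.01420905070124073
```

```bash
python3 - <<'E'
from h import *
o=get_obs();c=cam("wrist");im=read_camera("wrist");cv2.imwrite("pics/w4a.png",im[:,:,::-1])
print(o["eef_pos"],get_obs()["eef_pos"])
cv2.imwrite("pics/w4.png",cv2.resize(im[150:300,240:400],(640,600),interpolation=0)[:,:,::-1])
m=mask(im,"yel");m[:,:280]=0;m[:,380:]=0;m[300:]=0
v,u=np.nonzero(m);P=np.array([onz(c,(a,b),.1)[:2] for a,b in zip(u,v)],np.float32)
l=cv2.fitLine(P,cv2.DIST_HUBER,0,.01,.01).ravel();d=l[:2]*np.sign(l[1]);n=np.array([d[1],-d[0]])
end=l[2:]+d*((P@d).min()-l[2:]@d);print("notch mid",end-d*.037,"tcp off",(o["eef_pos"][:2]-l[2:])@n)
z=o["eef_pos"][2]-.012
for q in(-.009,0,.009):
    S=o["eef_pos"][:2]+n*q+d*.035;print("expect strap corner",q,proj(c,[*S,z]))
E
```

```text
[ 0.52883007 -0.05574208  0.1534058 ] [ 0.52905505 -0.05563203  0.1535803 ]
notch mid [ 0.5290593  -0.04151529] tcp off -0.0007572858855652959
expect strap corner -0.009 [296.87110384 212.47913   ]
expect strap corner 0 [317.23159346 212.55062988]
expect strap corner 0.009 [337.58897026 212.62211883]
```

View pics/w4.png

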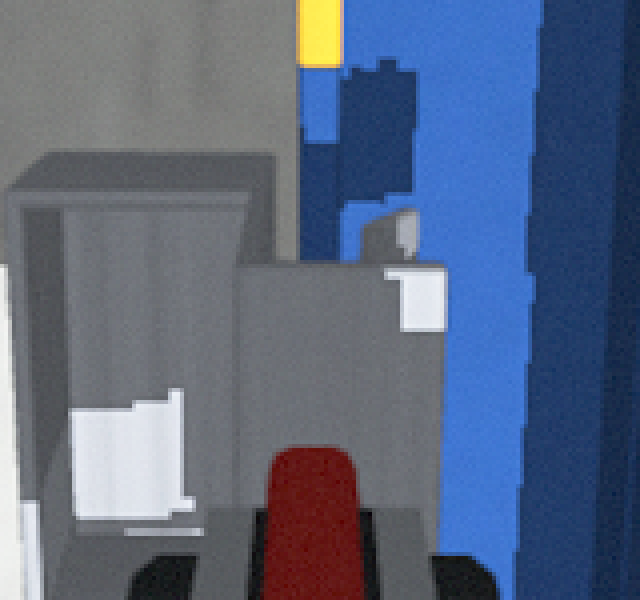

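The slot's left edge sits at about −9 mm and the flare at +7 to +15 mm from the TCP axis, so the cup is centred in the hand. The wall centre is +0.8 mm off, within play, and the notch middle is about 14 mm to +y. Lowering now.

```bash
python3 -m jog '[{"x":0.0,"y":0.0007,"z":0.006,"ax":0.0,"ay":0.0,"az":0.0},{"x":0.0,"y":0.0007,"z":0.012,"ax":0.0,"ay":0.0,"az":0.0},{"x":0.0,"y":0.0007,"z":0.018,"ax":0.0,"ay":0.0,"az":0.0},{"x":0.0,"y":0.0007,"z":0.024,"ax":0.0,"ay":0.0,"az":0.0},{"x":0.0,"y":0.0007,"z":0.03,"ax":0.0,"ay":0.0,"az":0.0},{"x":0.0,"y":0.0007,"z":0.033,"ax":0.0,"ay":0.0,"az":0.0},{"x":0.0,"y":0.0007,"z":0.034,"ax":0.0,"ay":0.0,"az":0.0},{"x":0.0,"y":0.0007,"z":0.034,"ax":0.0,"ay":0.0,"az":0.0},{"x":0.0,"y":0.0007,"z":0.034,"ax":0.0,"ay":0.0,"az":0.0}]'
```

```text
t: 6.5
eef_pos: [0.5298, -0.0554, 0.1195]
tool_rot: [0.0, 0.692, 0.721, 0.0]
contact_force: [0.1, -1.2, -3.4]
gripper_width: 0.108
grasp_force: 58.6
```

```bash
python3 -m jog '[{"x":0.0,"y":0.0,"z":0.001,"ax":0.0,"ay":0.0,"az":0.0},{"x":0.0,"y":0.0,"z":0.002,"ax":0.0,"ay":0.0,"az":0.0},{"x":0.0,"y":0.0,"z":0.003,"ax":0.0,"ay":0.0,"az":0.0},{"x":0.0,"y":0.0,"z":0.003,"ax":0.0,"ay":0.0,"az":0.0},{"x":0.0,"y":0.0,"z":0.003,"ax":0.0,"ay":0.0,"az":0.0}]'; sleep 0; python3 -m jog '[{"x":0.0,"y":0.0,"z":0.0005,"ax":0.0,"ay":0.0,"az":0.0},{"x":0.0,"y":0.0,"z":0.0005,"ax":0.0,"ay":0.0,"az":0.0},{"x":0.0,"y":0.0,"z":0.0005,"ax":0.0,"ay":0.0,"az":0.0}]'
```

```text
t: 7.0
eef_pos: [0.5296, -0.0554, 0.1163]
tool_rot: [-0.0, 0.692, 0.721, -0.0]
contact_force: [-0.6, -0.3, -3.0]
gripper_width: 0.11
grasp_force: 58.8
t: 7.3
eef_pos: [0.5297, -0.0553, 0.1161]
tool_rot: [-0.0, 0.692, 0.721, 0.0]
contact_force: [-1.7, 0.7, 2.6]
gripper_width: 0.111
grasp_force: 59.6
```

Contact was felt at TCP z = 0.116, as predicted for the strap resting on the level rim. Sliding towards the notch (+tool x).

```bash
python3 -m jog '[{"x":0.0015,"y":0.0,"z":-0.0003,"ax":0.0,"ay":0.0,"az":0.0},{"x":0.003,"y":0.0,"z":-0.0003,"ax":0.0,"ay":0.0,"az":0.0},{"x":0.0045,"y":0.0,"z":-0.0003,"ax":0.0,"ay":0.0,"az":0.0},{"x":0.006,"y":0.0,"z":-0.0003,"ax":0.0,"ay":0.0,"az":0.0},{"x":0.0075,"y":0.0,"z":-0.0003,"ax":0.0,"ay":0.0,"az":0.0},{"x":0.009,"y":0.0,"z":-0.0003,"ax":0.0,"ay":0.0,"az":0.0},{"x":0.0105,"y":0.0,"z":-0.0003,"ax":0.0,"ay":0.0,"az":0.0},{"x":0.012,"y":0.0,"z":-0.0003,"ax":0.0,"ay":0.0,"az":0.0},{"x":0.0135,"y":0.0,"z":-0.0003,"ax":0.0,"ay":0.0,"az":0.0},{"x":0.0142,"y":0.0,"z":-0.0003,"ax":0.0,"ay":0.0,"az":0.0},{"x":0.0142,"y":0.0,"z":-0.0003,"ax":0.0,"ay":0.0,"az":0.0},{"x":0.0142,"y":0.0,"z":-0.0003,"ax":0.0,"ay":0.0,"az":0.0}]'; python3 -m jog '[{"x":0.0,"y":0.0,"z":0.0005,"ax":0.0,"ay":0.0,"az":0.0},{"x":0.0,"y":0.0,"z":0.001,"ax":0.0,"ay":0.0,"az":0.0},{"x":0.0,"y":0.0,"z":0.001,"ax":0.0,"ay":0.0,"az":0.0},{"x":0.0,"y":0.0,"z":0.001,"ax":0.0,"ay":0.0,"az":0.0}]'
```

```text
t: 8.5
eef_pos: [0.5289, -0.0411, 0.116]
tool_rot: [-0.0, 0.692, 0.722, -0.0]
contact_force: [0.4, -0.7, -3.1]
gripper_width: 0.113
grasp_force: 58.8
t: 8.9
eef_pos: [0.529, -0.0412, 0.1151]
tool_rot: [-0.0, 0.693, 0.721, -0.0]
contact_force: [-0.0, 0.4, -3.3]
gripper_width: 0.109
grasp_force: 58.8
```

The force is back to free-hanging at 1 mm below rim-contact height, so the strap is over the notch. Lowering gently.

```bash
python3 -m jog '[{"x":0.0,"y":0.0,"z":0.001,"ax":0.0,"ay":0.0,"az":0.0},{"x":0.0,"y":0.0,"z":0.002,"ax":0.0,"ay":0.0,"az":0.0},{"x":0.0,"y":0.0,"z":0.003,"ax":0.0,"ay":0.0,"az":0.0},{"x":0.0,"y":0.0,"z":0.003,"ax":0.0,"ay":0.0,"az":0.0},{"x":0.0,"y":0.0,"z":0.003,"ax":0.0,"ay":0.0,"az":0.0}]'; python3 -m jog '[{"x":0.0,"y":0.0,"z":0.001,"ax":0.0,"ay":0.0,"az":0.0},{"x":0.0,"y":0.0,"z":0.002,"ax":0.0,"ay":0.0,"az":0.0},{"x":0.0,"y":0.0,"z":0.003,"ax":0.0,"ay":0.0,"az":0.0},{"x":0.0,"y":0.0,"z":0.003,"ax":0.0,"ay":0.0,"az":0.0},{"x":0.0,"y":0.0,"z":0.003,"ax":0.0,"ay":0.0,"az":0.0}]'
```

```text
t: 9.4
eef_pos: [0.5291, -0.0412, 0.1121]
tool_rot: [0.0, 0.692, 0.721, -0.0]
contact_force: [-0.6, -0.2, -4.0]
gripper_width: 0.108
grasp_force: 58.7
t: 9.9
eef_pos: [0.529, -0.0412, 0.1091]
tool_rot: [-0.0, 0.692, 0.721, -0.0]
contact_force: [-0.1, -0.1, -3.9]
gripper_width: 0.11
grasp_force: 58.7
```

```bash
python3 -m jog '[{"x":0.0,"y":0.0,"z":0.0005,"ax":0.0,"ay":0.0,"az":0.0},{"x":0.0,"y":0.0,"z":0.001,"ax":0.0,"ay":0.0,"az":0.0},{"x":0.0,"y":0.0,"z":0.001,"ax":0.0,"ay":0.0,"az":0.0},{"x":0.0,"y":0.0,"z":0.001,"ax":0.0,"ay":0.0,"az":0.0}]'
```

```text
t: 10.3
eef_pos: [0.5291, -0.0411, 0.1082]
tool_rot: [-0.0, 0.692, 0.721, 0.0]
contact_force: [-0.7, -0.0, -1.8]
gripper_width: 0.105
grasp_force: 59.0
```

It is seated on the notch floor at TCP z = 0.108, 8 mm below rim contact. Releasing softly, then withdrawing upwards.

```bash
python3 -m jog '[{"x":0.0,"y":0.0,"z":0.0,"ax":0.0,"ay":0.0,"az":0.0},{"x":0.0,"y":0.0,"z":0.0,"ax":0.0,"ay":0.0,"az":0.0}]' 0.0 20; python3 -m jog '[{"x":0.0,"y":0.0,"z":0.0,"ax":0.0,"ay":0.0,"az":0.0},{"x":0.0,"y":0.0,"z":0.0,"ax":0.0,"ay":0.0,"az":0.0},{"x":0.0,"y":0.0,"z":0.0,"ax":0.0,"ay":0.0,"az":0.0},{"x":0.0,"y":0.0,"z":0.0,"ax":0.0,"ay":0.0,"az":0.0},{"x":0.0,"y":0.0,"z":0.0,"ax":0.0,"ay":0.0,"az":0.0}]' 0.4; python3 -m jog '[{"x":0.0,"y":0.0,"z":-0.005,"ax":0.0,"ay":0.0,"az":0.0},{"x":0.0,"y":0.0,"z":-0.015,"ax":0.0,"ay":0.0,"az":0.0},{"x":0.0,"y":0.0,"z":-0.03,"ax":0.0,"ay":0.0,"az":0.0},{"x":0.0,"y":0.0,"z":-0.05,"ax":0.0,"ay":0.0,"az":0.0},{"x":0.0,"y":0.0,"z":-0.08,"ax":0.0,"ay":0.0,"az":0.0},{"x":0.0,"y":0.0,"z":-0.11,"ax":0.0,"ay":0.0,"az":0.0},{"x":0.0,"y":0.0,"z":-0.13,"ax":0.0,"ay":0.0,"az":0.0},{"x":0.0,"y":0.0,"z":-0.13,"ax":0.0,"ay":0.0,"az":0.0},{"x":0.0,"y":0.0,"z":-0.13,"ax":0.0,"ay":0.0,"az":0.0}]'; python3 - <<'E'
from h import *
a=read_camera("wrist");b=read_camera("scene")
cv2.imwrite("pics/w5.png",np.hstack([cv2.resize(a,(400,300)),cv2.resize(b[180:270,310:430],(400,300),interpolation=2)])[:,:,::-1])
E
```

```text
t: 10.5
eef_pos: [0.5291, -0.0412, 0.1082]
tool_rot: [0.0, 0.692, 0.721, 0.0]
contact_force: [0.0, 0.4, -0.3]
gripper_width: 0.11
grasp_force: 59.0
t: 11.0
eef_pos: [0.5291, -0.0412, 0.1082]
tool_rot: [0.0, 0.692, 0.721, 0.0]
contact_force: [0.2, -0.0, 0.2]
gripper_width: 0.398
grasp_force: 0.0
t: 11.9
eef_pos: [0.5292, -0.0411, 0.2389]
tool_rot: [0.0, 0.692, 0.721, 0.001]
contact_force: [0.1, -0.4, -0.1]
gripper_width: 0.398
grasp_force: 0.0
```

View pics/w5.png

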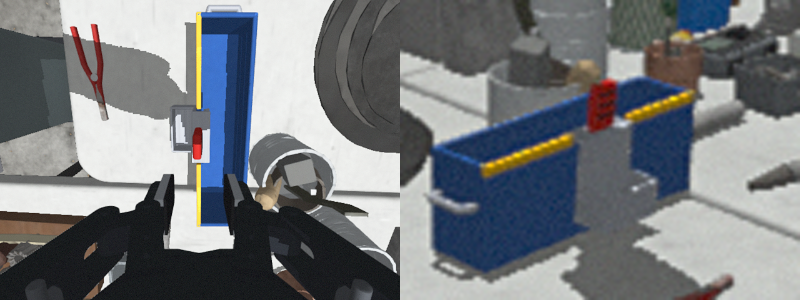

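The cup hangs outside the bin between the two yellow strips, with its strap sunk level with the rim (scene crop around (600,130)). I'll do one numeric height check, then hand in.

```bash
python3 - <<'E'
from h import *
cs=cam("scene");b=read_camera("scene");m=mask(b,"red");m[:,:350]=0;m[:,390:]=0;m[:195]=0;m[235:]=0
v,u=np.nonzero(m);k=(u.mean(),v.mean());w=cam("wrist");a=read_camera("wrist");m=mask(a,"red");m[:,:290]=0;m[:,350:]=0;m[280:]=0
v,u=np.nonzero(m);P,e=tri(cs,k,w,(u.mean(),v.mean()));print(k,P.round(4),e.round(4),"expect z .1185")
if abs(P[2]-.1185)<.005 and abs(P[0]-.529)<.006: print(hand_in())
E
```

```text
(np.float64(369.7647058823529), np.float64(211.0)) [ 0.5289 -0.0431  0.1199] 0.0027 expect z .1185
the job is handed in; nothing more can be done
None
```

The parts cup is hanging on the outside of the bin with its strap down in the rim notch. I slid it about 14 mm along the rim to the notch, let go and backed the hand away, then handed the job in at about 12 s of the 48 s allowed.

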